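# Feed a tin along the rail under the lid gauge with a push stick

## Task

Pick up the wooden push stick by its handle and use it to square the aluminium tin's long side up flat against the rail near the rail's open end, then feed the tin along the rail with the stick, under the gauge bar, until it is fully home against the end stop. Keep the tin flat on the plank and pressed flush along the rail all the way, never touching it with the gripper, and leave the other goods alone. Then stand the stick back down on its sole on the plank, clear of the tin, and let go.

Things in the scene. Friction and masses are not known exactly. Their poses are not given: they have to be found in the camera images.
- jig: Fixed dark wooden guide rail. Origin: on the plank at the rail's open end, in the plane of its working face. x: feed direction along the rail; y: away from the face across the lane (the tin's side); z up. Rail: x 0 to 380 mm, 22 mm high, 18 mm thick (y -18 to 0). The lane's far side is open. The tin flush on the rail has its centre at y = 40 mm; home at the stop, at x = 310 mm.
- stop_face (a point): Middle of the face of the guide's end stop, a wooden block 30 mm high at the rail's far end: at x = 360, y = 35 mm in the guide's frame, 15 mm above the plank. The stop spans y -18 to 70 mm. Axes as the guide's.
- gauge_bar (a point): Underside of the fixed aluminium lid-gauge bar above the lane, at x = 220, y = 35 mm in the guide's frame, 54 mm above the plank. The bar is 24 mm wide along x, 12 mm thick (top 66 mm above the plank) and runs across the lane from y -38 to 100 mm, on a post behind the rail. Axes as the guide's.
- tin_center (a point): Loose closed rectangular aluminium tin with a snug lid, 100 mm long (x axis), 80 wide (y), 45 tall, 0.17 to 0.35 kg. The point is its centre, 22.5 mm above its underside. It starts on the plank near the rail's open end, about 15 to 32 mm off the rail and slightly askew, its long side roughly along the rail and its x axis roughly in the feed direction.
- stick_grip (a point): Loose wooden push stick on its sole: flat sole 180 x 40 x 16 mm thick, with an upright handle block 60 mm long, 24 wide, its top 78 mm above the sole's underside. The point is the handle's middle, 48 mm above the sole's underside. x axis: along the stick to its flat square nose, 130 mm ahead of the point (rear end 50 mm behind); at the start roughly the feed direction. 0.15 kg.
- canister: blue round flip-top plastic canister, 94 mm across, 178 mm tall; loose. Bystander; origin at the centre of its underside.
- cave: brown ceramic half-round cave, about 110 x 116 x 62 mm tall; loose. Bystander; origin at the centre of its underside.
- feed_ring: flat white feeding ring lying down, 100 mm outside, 12 mm thick; loose. Bystander; origin at the centre of its underside.
- airstone: round black airstone disc, 80 mm across, 32 mm tall; loose. Bystander; origin at the centre of its underside.
- magnet: green algae magnet with a finger grip, 85 x 50 x 42 mm tall; loose. Bystander; origin at the centre of its underside.
- jar: small glass jar with metal cap, 70 mm across, 85 mm tall; loose. Bystander; origin at the centre of its underside.
There are look-alikes about, which are no part of the job. Several things look just like the part that bears stick_grip: the one meant starts nearest to the robot's base.

How it is judged:
On the way, in this order (a step that is already met when the one before it is completed fails the run):
1. The tin is squared up flush on the rail (gap under 5 mm) before its centre passes 150 mm (y of tin_center in the frame of jig between 0.035 and 0.045 m and angle between the x axis of tin_center and the x axis of jig, either way round below 0.08 rad and x of tin_center in the frame of jig below 0.15 m), for 0.2 s.
2. The tin's centre has passed 200 mm along the rail, still flush (x of tin_center in the frame of jig above 0.2 m and y of tin_center in the frame of jig below 0.048 m and angle between the x axis of tin_center and the x axis of jig, either way round below 0.14 rad), for 0.1 s.
At the end, for the whole second after the job is handed in: The tin stands on the plank against the end stop (gap under 5 mm) and flush against the rail (gap under 5 mm, within 4.5 degrees); the stick stands at rest on its sole on the plank, not touching the tin; all is released and at rest (x of tin_center in the frame of jig between 0.305 and 0.314 m and y of tin_center in the frame of jig between 0.035 and 0.045 m and angle between the x axis of tin_center and the x axis of jig, either way round below 0.08 rad and angle between each of tin_center, stick_grip's own z axis and vertical below 0.1 rad and height (world z) of tin_center below 0.027 m and height (world z) of stick_grip below 0.053 m and linear speed of each of stick, tin below 0.02 m/s and contact force between stick and tin below 0.05 N).
It fails at once if Past 150 mm the tin leaves the rail (gap over 8 mm or 8 degrees askew) (x of tin_center in the frame of jig above 0.15 m and (y of tin_center in the frame of jig above 0.048 m or angle between the x axis of tin_center and the x axis of jig, either way round above 0.14 rad)).
It fails at once if The gripper or arm touches the tin (contact force between any of the fingers, the arm and tin above 0.3 N).
It fails at once if The tin is lifted or tipped (height (world z) of tin_center above 0.035 m or angle between tin_center's own z axis and vertical above 0.25 rad).
It fails at once if One of the other goods is displaced by more than 20 mm (distance of any of canister, cave, feed_ring, airstone, magnet, jar from where it was at the start of the episode above 0.02 m).
It also fails if it takes over 64 s, if anything falls off the work surface, if the arm or the gripper's body presses on something with over 40 N, if the wrist force passes 120 N, or if a joint passes its speed limit or range.

## Robot

A 6-joint arm with a two-finger parallel gripper is mounted at the origin on the work surface. World frame = base frame: x ahead of the robot, y to its left, z up, the work surface at z = 0. Lengths are in m, angles in rad, forces in N, time in s.
With the tool pointing down it reaches from about 0.3 to 0.775 m from the base axis. Payload 14.6 kg.
Tool frame: the origin (TCP) lies where the fingers leave the gripper's body, on its centre line; the fingertips stand 97 mm ahead of it and the grasp point (between the pads) lies 78 mm ahead of it (ctrl.finger_overhang is the distance from the TCP to the fingertips, in m); z points along the fingers, y is the direction in which the jaws open and shut (so a half turn about z gives the same grasp; the last joint's range is limited). The gripper opens to 94 mm and grips with 3 to 60 N. Pads are 16 mm wide; open, the fingers measure 119 mm over their backs; the gripper's body (75 mm by 177 mm) begins 78 mm behind the grasp point.
Start: joints at [-1.396, 0.3, 1.521, -0, 1.321, -0.067], TCP at [0.132, -0.534, 0.303] pointing down, gripper open.
Joint ranges: [-3.03, 3.03], [-0.79, 2.21], [0.23, 2.52], [-1.04, 4.18], [0, 3.07], [-2.55, 2.55]. Speed limits (rad/s): [2.22, 2.22, 2.57, 3.14, 3.14, 3.14].

## Interface

Orientations are given as [roll, pitch, yaw] about the fixed x, y, z axes, in that order (R = Rz(yaw) Ry(pitch) Rx(roll)).
In Python, from station import ctrl, imaging, hand_in gives the robot as it stands.
- The arm moves only by the shell command python3 -m pendant 'ROWS' [FORCE]. ROWS is JSON, a list of rows, each a list of 7 numbers: the shift along the tool's x, y, z normalised to -1 to 1, where 1 is 120 mm, then the turn, a rotation vector about the tool's x, y, z normalised to -1 to 1, where 1 is 30 degrees, then the closure, from -1 (fully open) to 1 (shut). A call has 1 to 10 rows; each row shifts and turns the commanded pose from where the row before left it, along the tool's axes as they then stand; what a row does not reach is not made up. A row lasts 1/12 s, in which the tool goes at most 41.7 mm and 7.16 degrees, less where a joint would pass 70% of its speed; a pose out of reach is approached as far as the arm can. A call with a number of a shift or a turn outside -1 to 1 is refused whole. A call with a gripper value outside its range is refused whole. The fingers move at their own pace and stop on an object; FORCE is the grip in N (left out, the last holds). Time passes only in rows, so rows that do not move let the fingers close. It gives the time, the measured TCP pose, the force and the opening at its end, in the units of the state.
- ctrl.get_obs(): the state, without advancing time (a new reading comes with each control period).
- imaging.camera(name): name is "side" or "top"; returns a dict with "image" (384x512x3 uint8, red, green, blue), "mtx" (3x3 intrinsics, pixels), "k1" (the pictures are not rectified: a ray, as slopes to the right and down, at radius r is drawn at 1 + k1 r^2 times it, then the intrinsics apply), "rvec" (rotation vector, rad) and "tvec" (3), from world to camera coordinates, as OpenCV has them. Camera axes: x right, y down, z forward; pixel columns grow to the right and rows downward; lengths in m; the calibration is good to about 2 mm. A picture is of the moment at which its call begins. There is no depth.
- hand_in(): hands the job in, once; it reports no verdict.
The state is a dict: "time_s": time; "qpos": joint angles; "joint_vel": joint speeds; "tau": joint torques, N m; "ee_pos": TCP position; "eef_rot": TCP orientation; "force": force on the tool from outside, world axes, zero at the start; "moment": the same for the moment, N m; "grip_width": finger opening in m.
Only numpy, scipy, OpenCV 4.12 (cv2) and the standard library are available. Lean on these libraries where they do the work, as an engineer would, in place of code of your own. Each camera call takes 0.05 s, during which the arm holds its last target.

## Working session

There is one attempt and no reset: what is moved stays moved. The work goes in short steps, Python scripts to look and compute and a shell command to move; the robot and the scene stay as the last step left them, time stands still between calls to the robot, and variables do not carry over. Pictures are saved under pics/ and viewed, and the job is handed in when it is done.

```bash
ls; mkdir -p pics; python3 - <<'E'
from station import ctrl, imaging
import cv2
print(ctrl.get_obs())
for n in("side","top"):
    c=imaging.camera(n); cv2.imwrite(f"pics/{n}0.png",c["image"][:,:,::-1]); print(n,c["mtx"],c["k1"],c["rvec"],c["tvec"])
E
```

```text
pics
{'time_s': 0.0, 'qpos': array([-1.39558353e+00,  3.00520044e-01,  1.52156108e+00, -5.95824327e-06,
        1.32068959e+00, -6.65926397e-02]), 'joint_vel': array([-0.00193752, -0.00284936,  0.00091003,  0.00074131, -0.00013853,
       -0.00027342]), 'tau': array([-2.26652010e-03, -5.31809628e+01, -3.52741098e+01,  7.06409407e-02,
        2.44026049e-02, -4.52106781e-05]), 'ee_pos': array([ 0.13167666, -0.53386221,  0.30206787]), 'eef_rot': array([-3.14041682e+00, -7.26340695e-05,  2.41806872e-01]), 'force': array([-0.73709297, -1.03668703, -0.92901349]), 'moment': array([-0.08238301, -0.05680361, -0.01268042]), 'grip_width': 0.09404939171273816}
side [[392.42634692   0.         252.39400657]
 [  0.         392.42634692 187.86232971]
 [  0.           0.           1.        ]] 0.03317178676872773 [ 0.68248172 -2.69957217  1.01881247] [0.48287128 0.25916222 0.96958943]
top [[356.92448189   0.         254.42927436]
 [  0.         356.92448189 189.42827104]
 [  0.           0.           1.        ]] -0.11101811876223461 [ 2.0935493  -2.15494241  0.18278953] [-0.00123052  0.57618609  1.06209157]
```

View pics/side0.png

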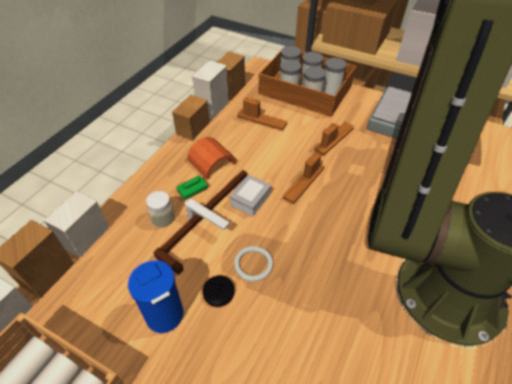

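View pics/top0.png

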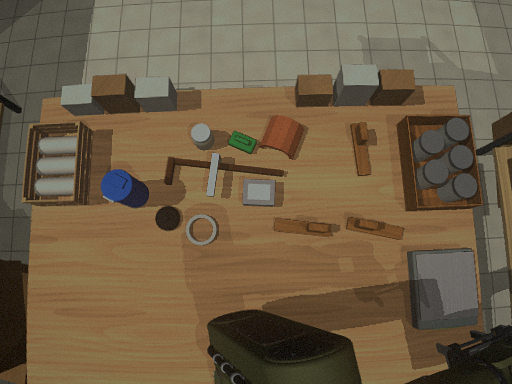

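```bash
cat > h.py <<'E'
import numpy as np, cv2
from station import ctrl, imaging
def ray(c,px):
    K=c["mtx"];d=np.array([c["k1"],0,0,0,0.])
    u=cv2.undistortPoints(np.array(px,float).reshape(-1,1,2),K,d).reshape(-1,2)
    R=cv2.Rodrigues(np.array(c["rvec"]))[0];o=-R.T@np.array(c["tvec"]).ravel()
    return o,(R.T@np.c_[u,np.ones(len(u))].T).T
def onz(c,px,z):
    o,D=ray(c,px); return o+D*((z-o[2])/D[:,2])[:,None]
def proj(c,P):
    return cv2.projectPoints(np.array(P,float).reshape(-1,1,3),np.array(c["rvec"]),np.array(c["tvec"]).ravel(),c["mtx"],np.array([c["k1"],0,0,0,0.]))[0].reshape(-1,2)
def crop(c,x0,y0,x1,y1,f,fn,marks=()):
    im=cv2.resize(c["image"][y0:y1,x0:x1,::-1],None,fx=f,fy=f,interpolation=cv2.INTER_CUBIC)
    for m in marks: cv2.circle(im,(int((m[0]-x0+.5)*f),int((m[1]-y0+.5)*f)),2,(0,255,0),-1)
    cv2.imwrite(fn,im)
E
python3 - <<'E'
from h import *
t=imaging.camera("top"); s=imaging.camera("side")
crop(t,150,120,350,260,4,"pics/t1.png"); crop(s,140,90,360,280,3,"pics/s1.png")
print(onz(t,[(283,173),(168,165)],.022),onz(t,[(259,192)],.045),onz(t,[(275,226),(338,228),(319,227)],.016))
E
```

```text
[[ 0.63245893 -0.11155706  0.022     ]
 [ 0.67101491  0.26306273  0.022     ]] [[ 0.5684951  -0.03194076  0.045     ]] [[ 0.46279329 -0.07951927  0.016     ]
 [ 0.45000448 -0.27955265  0.016     ]
 [ 0.45522232 -0.21901281  0.016     ]]
```

View pics/t1.png

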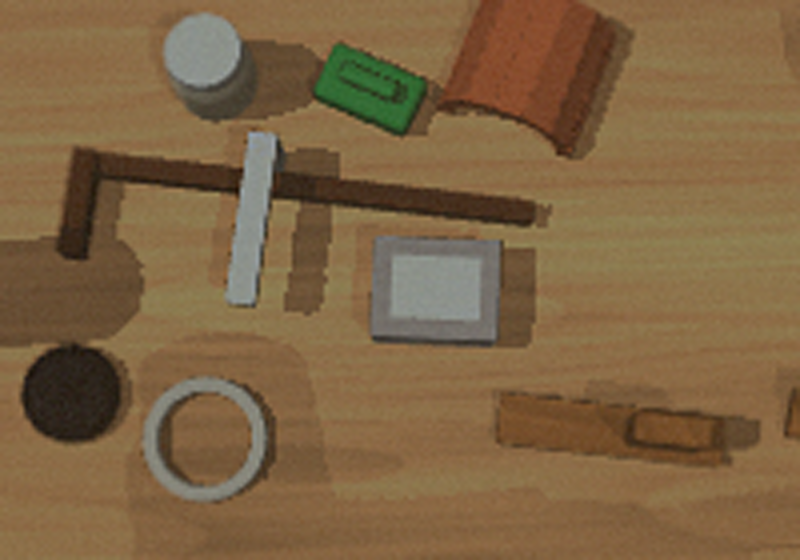

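View pics/s1.png

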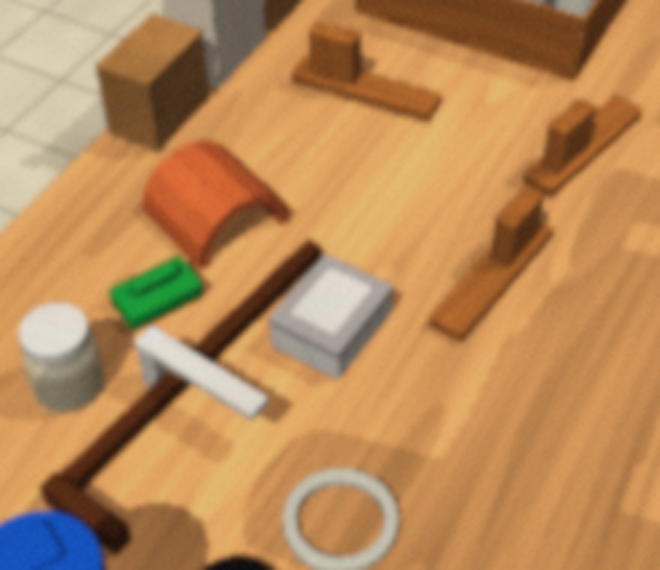

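```bash
python3 - <<'E'
from h import *
t=imaging.camera("top"); s=imaging.camera("side")
for c in(t,s): print(ray(c,[(0,0)])[0])
crop(t,205,150,295,210,8,"pics/t2.png"); crop(t,270,210,345,245,10,"pics/t3.png")
crop(s,220,150,290,220,8,"pics/s2.png"); crop(s,275,145,335,210,8,"pics/s3.png")
E
```

```text
[ 0.37761597 -0.02309316  1.14756408]
[0.20950654 0.62151247 0.9001459 ]
```

View pics/t2.png

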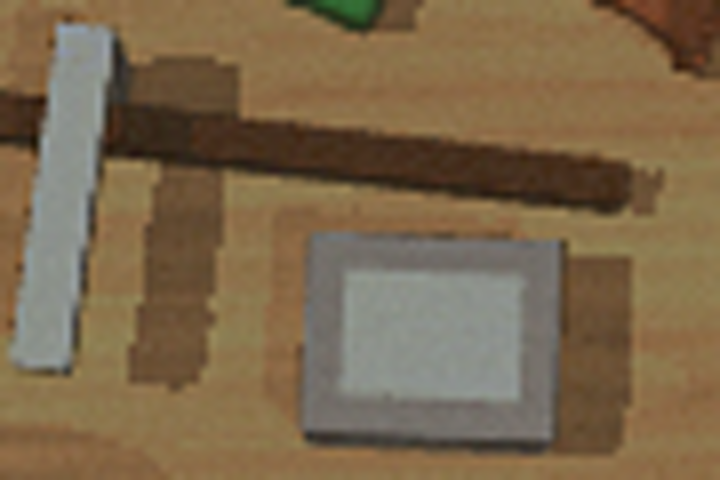

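View pics/t3.png

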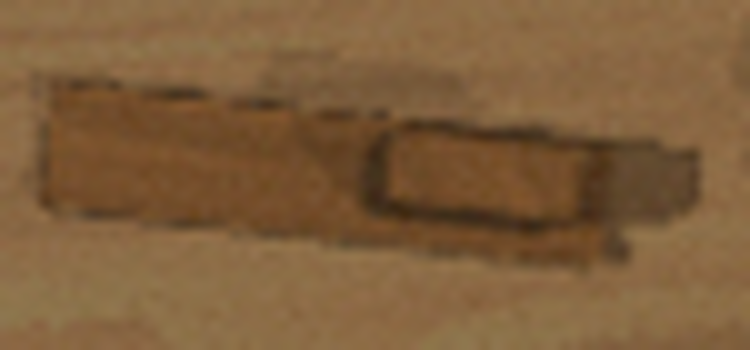

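View pics/s2.png

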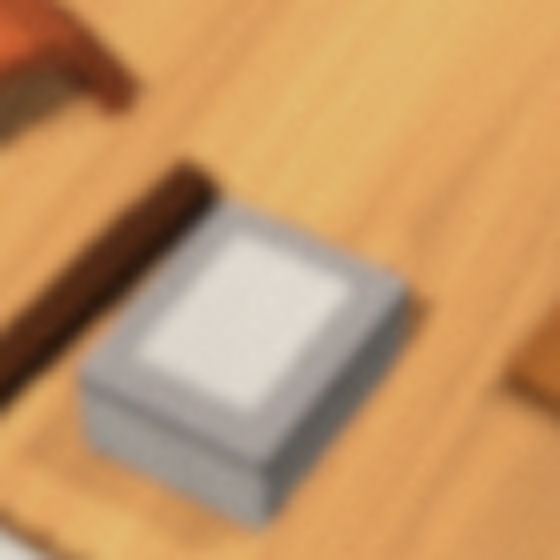

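View pics/s3.png

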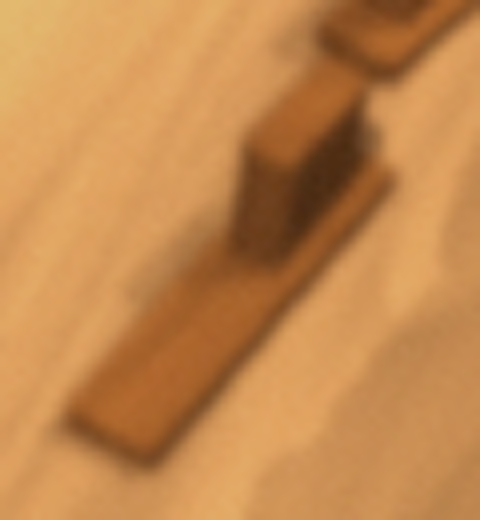

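```bash
cat > m.py <<'E'
from h import *
t=imaging.camera("top"); s=imaging.camera("side")
def P(c,a,off,f,z): return onz(c,np.array(a)/f+off-.5,z)[:,:2]
r=P(t,[(628,162),(200,118),(628,200),(200,157)],(205,150),8,.022)
b=P(t,[(614,213),(200,168)],(205,150),8,0)
tin=P(t,[(308,233),(564,240),(552,440),(303,432)],(205,150),8,.045)
st=P(t,[(50,82),(45,208),(600,262)],(270,210),10,.016)
hd=P(t,[(388,133),(582,146),(582,224),(388,210)],(270,210),10,.078)
tinS=P(s,[(222,205),(408,285),(262,462),(85,375)],(220,150),8,.045)
stS=P(s,[(70,415),(150,460),(392,178)],(275,145),8,.016)
hdS=P(s,[(250,135),(290,165),(365,92),(325,62)],(275,145),8,.078)
def d(a): print(np.round(a,4).tolist())
for n,a in dict(rail=r,base=b,tin=tin,st=st,hd=hd,tinS=tinS,stS=stS,hdS=hdS).items(): print(n);d(a)
def ang(v): return np.degrees(np.arctan2(v[1],v[0]))
print("rail dir",ang(r[1]-r[0]),ang(r[3]-r[2]),ang(b[1]-b[0]))
print("tin",tin.mean(0),ang(tin[0]-tin[1]),ang(tin[3]-tin[2]),np.linalg.norm(tin[0]-tin[1]),np.linalg.norm(tin[1]-tin[2]))
print("tinS",tinS.mean(0),[ (ang(tinS[i]-tinS[j])) for i,j in((0,1),(1,2),(2,3),(3,0))])
print("stick",hd.mean(0),ang(hd[0]-hd[1]),ang(hd[3]-hd[2]),"nose",(st[0]+st[1])/2,ang((st[0]+st[1])/2-hd.mean(0)),np.linalg.norm((st[0]+st[1])/2-hd.mean(0)), ang(st[1]-st[2]))
print("S",hdS.mean(0),"nose",(stS[0]+stS[1])/2,ang((stS[0]+stS[1])/2-hdS.mean(0)),np.linalg.norm((stS[0]+stS[1])/2-hdS.mean(0)))
E
python3 m.py
```

```text
rail
[[0.6432, -0.112], [0.6669, 0.061], [0.6275, -0.1113], [0.6506, 0.0612]]
base
[[0.6271, -0.1071], [0.6512, 0.0629]]
tin
[[0.6128, 0.0173], [0.607, -0.0836], [0.5276, -0.0759], [0.5336, 0.021]]
st
[[0.4892, -0.0789], [0.4493, -0.0759], [0.4266, -0.2509]]
hd
[[0.4646, -0.1767], [0.4588, -0.235], [0.4354, -0.2337], [0.4416, -0.1756]]
tinS
[[0.6084, -0.0775], [0.5292, -0.0746], [0.5368, 0.0233], [0.6112, 0.0184]]
stS
[[0.487, -0.0762], [0.4522, -0.0707], [0.4281, -0.2465]]
hdS
[[0.4673, -0.1816], [0.4482, -0.1742], [0.4385, -0.2231], [0.4579, -0.2311]]
rail dir 82.22371397304165 82.38333842584147 81.91191250985054
tin [ 0.57028285 -0.03031532] 86.68036805014444 86.45429619788237 0.10104164897500148 0.07972303732444866
tinS [ 0.57142048 -0.02757429] [np.float64(-2.1014300378072344), np.float64(-94.44197571834802), np.float64(176.22066303738993), np.float64(88.34722767702839)]
stick [ 0.45010302 -0.2052465 ] 84.30477596854507 83.98568087388071 nose [ 0.46924968 -0.07738381] 81.4835861619418 0.1292882871658648 82.61623760882725
S [ 0.45297081 -0.20250777] nose [ 0.46961908 -0.07345489] 82.64924549782405 0.130122288003202
```

```bash
python3 -m pendant '[[0,0,0,0,0,-0.228,-1],[0,0,0,0,0,-0.228,-1],[0,0,0,0,0,-0.228,-1],[0,0,0,0,0,-0.228,-1],[0,0,0,0,0,-0.228,-1],[0,0,0,0,0,-0.228,-1],[0,0,0,0,0,-0.228,-1],[0,0,0,0,0,-0.228,-1],[0,0,0,0,0,-0.228,-1],[0,0,0,0,0,-0.228,-1]]' 40
cat > g.py <<'E'
# usage: g.py x y z yawdeg : shift in tool axes (units of 120mm) needed for TCP
import sys; from h import *
from scipy.spatial.transform import Rotation as Ro
o=ctrl.get_obs(); R=Ro.from_euler('xyz',o["eef_rot"]).as_matrix()
T=np.array(list(map(float,sys.argv[1:4])))
print("pos",o["ee_pos"],"rot",np.degrees(o["eef_rot"]),"F",o["force"],"w",o["grip_width"],"t",o["time_s"])
Rt=Ro.from_euler('xyz',[np.pi,0,np.radians(float(sys.argv[4]))]).as_matrix()
print("shift/0.12",R.T@(T-o["ee_pos"])/.12,"turn/30",np.degrees(Ro.from_matrix(R.T@Rt).as_rotvec())/30)
u=np.array([np.cos(np.radians(82.2)),np.sin(np.radians(82.2))]);n=np.array([-u[1],u[0]]);d=o["ee_pos"][:2]-[.6272,-.110]
print("jig x,y of TCP",d@u,d@n)
E
python3 g.py .4515 -.204 .25 82.3
```

```text
time_s: 1.23
ee_pos: [0.1317, -0.534, 0.3026]
eef_rot: [-3.142, -0.0, 1.442]
force: [0.9, -0.4, -0.1]
grip_width: 0.0943
pos [ 0.13170436 -0.5339786   0.30260846] rot [-1.79998453e+02 -3.32582010e-03  8.25944936e+01] F [ 0.93837131 -0.44175011 -0.11618645] w 0.09426887996498744 t 1.2333
shift/0.12 [3.07034892 2.28831948 0.43852028] turn/30 [-5.18624285e-05 -1.10727874e-04  9.81645401e-03]
jig x,y of TCP -0.48730235780206305 0.4333707375105689
```

```bash
python3 -m pendant '[[0.22,0.16,0,0,0,0,-1],[0.22,0.16,0,0,0,0,-1],[0.22,0.16,0,0,0,0,-1],[0.22,0.16,0,0,0,0,-1],[0.22,0.16,0,0,0,0,-1],[0.22,0.16,0,0,0,0,-1],[0.22,0.16,0,0,0,0,-1],[0.22,0.16,0,0,0,0,-1],[0.22,0.16,0,0,0,0,-1],[0,0,0,0,0,0,-1]]'
python3 g.py .4515 -.204 .25 82.3
```

```text
time_s: 2.07
ee_pos: [0.3375, -0.3188, 0.3028]
eef_rot: [3.141, -0.0, 1.439]
force: [0.8, -1.1, -0.1]
grip_width: 0.094
pos [ 0.33747023 -0.31880281  0.30284882] rot [ 1.79955891e+02 -2.50405249e-02  8.24534515e+01] F [ 0.75583988 -1.05152976 -0.09953171] w 0.09399541049801366 t 2.0667
shift/0.12 [1.07300872 0.81603421 0.44150413] turn/30 [ 0.00146917 -0.00083665  0.00511473]
jig x,y of TCP -0.246191771114662 0.25871135306443394
```

```bash
python3 -m pendant '[[0.21,0.16,0.09,0,0,0,-1],[0.21,0.16,0.09,0,0,0,-1],[0.21,0.16,0.09,0,0,0,-1],[0.21,0.16,0.09,0,0,0,-1],[0.21,0.16,0.08,0,0,0.005,-1],[0.02,0.016,0,0,0,0,-1],[0,0,0,0,0,0,-1],[0,0,0,0,0,0,-1]]'
python3 g.py .4515 -.204 .126 82.3
python3 - <<'E'
from h import *
t=imaging.camera("top"); s=imaging.camera("side")
crop(t,230,120,390,260,5,"pics/t4.png"); crop(s,250,60,400,210,4,"pics/s4.png")
E
```

```text
time_s: 2.73
ee_pos: [0.449, -0.2083, 0.2501]
eef_rot: [3.142, 0.0, 1.433]
force: [0.1, -0.3, 0.4]
grip_width: 0.0938
pos [ 0.4490143  -0.20831087  0.25005456] rot [1.79998753e+02 1.38966367e-02 8.21275855e+01] F [ 0.08059399 -0.30463112  0.42434299] w 0.09377292533236192 t 2.7333
shift/0.12 [0.03867323 0.015576   1.03377899] turn/30 [ 4.08567877e-05  4.63283395e-04 -5.74714378e-03]
jig x,y of TCP -0.12158385330526765 0.16319477714344358
```

View pics/s4.png

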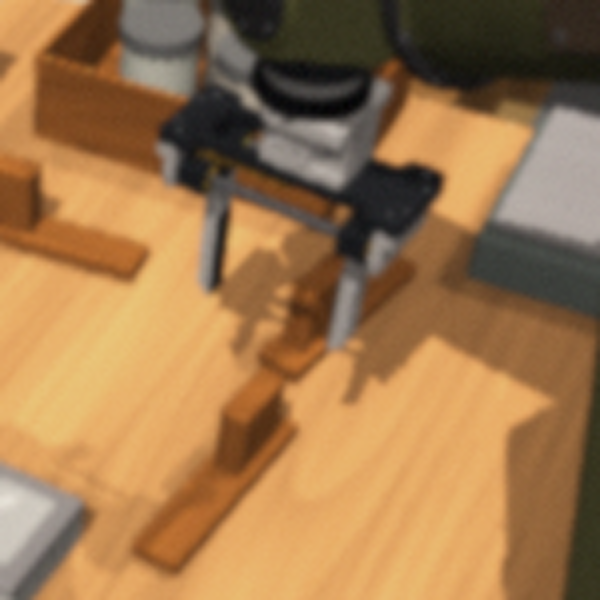

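View pics/t4.png

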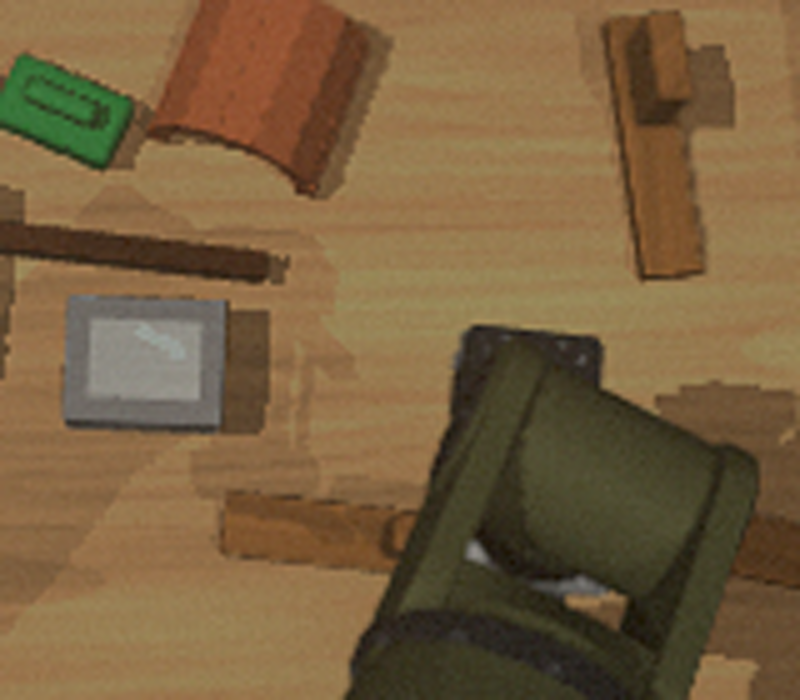

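The side view shows the open fingers above and astride the handle line; our stick is at about (220,430) in that crop and clear of the decoy. I'll descend.

```bash
python3 -m pendant '[[0.038,0.015,0.2,0,0,-0.006,-1],[0,0,0.2,0,0,0,-1],[0,0,0.2,0,0,0,-1],[0,0,0.15,0,0,0,-1],[0,0,0.15,0,0,0,-1],[0,0,0.13,0,0,0,-1],[0,0,0,0,0,0,-1],[0,0,0,0,0,0,-1]]'
python3 g.py .4515 -.204 .126 82.3
python3 - <<'E'
from h import *
s=imaging.camera("side")
crop(s,250,60,400,210,4,"pics/s5.png")
E
```

```text
time_s: 3.5
ee_pos: [0.4513, -0.2043, 0.1265]
eef_rot: [-3.141, -0.0, 1.435]
force: [0.2, 0.8, 1.3]
grip_width: 0.0941
pos [ 0.45126627 -0.20428829  0.1265179 ] rot [-1.79969085e+02 -1.05198952e-02  8.22121234e+01] F [0.15106771 0.79874114 1.30043313] w 0.09413763893593632 t 3.5
shift/0.12 [0.00264342 0.0016066  0.00431545] turn/30 [-0.00103022 -0.00035145 -0.00292913]
jig x,y of TCP -0.1172928694845987 0.16150957683550168
```

View pics/s5.png

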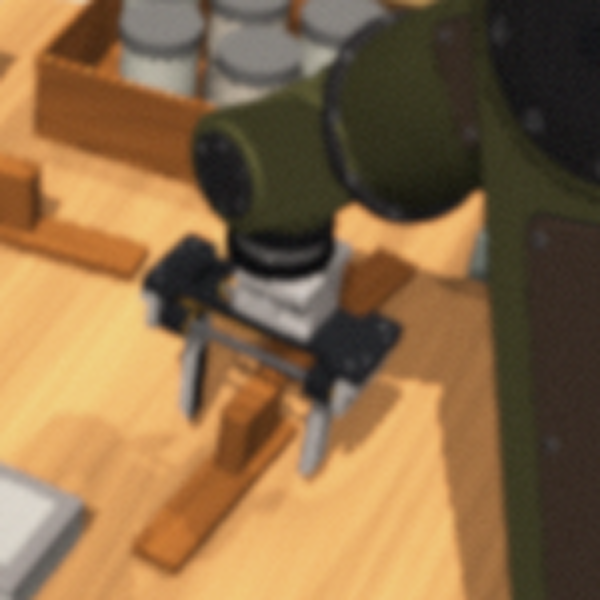

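Fingers straddle the handle, about centred. Closing.

```bash
python3 -m pendant '[[0,0,0,0,0,0,1],[0,0,0,0,0,0,1],[0,0,0,0,0,0,1],[0,0,0,0,0,0,1],[0,0,0,0,0,0,1],[0,0,0,0,0,0,1],[0,0,0,0,0,0,1],[0,0,0,0,0,0,1]]' 40
python3 g.py .4515 -.204 .129 82.2
```

```text
time_s: 4.22
ee_pos: [0.4517, -0.2035, 0.1263]
eef_rot: [-3.142, -0.0, 1.436]
force: [-0.3, -0.0, -1.0]
grip_width: 0.0443
pos [ 0.45170743 -0.20351207  0.1262627 ] rot [-1.79999721e+02 -1.16801963e-03  8.22890957e+01] F [-0.25703471 -0.0295256  -0.99255803] w 0.044343662517223915 t 4.2167
shift/0.12 [-0.00426081 -0.00116753 -0.02281091] turn/30 [-9.34225120e-06 -3.89267397e-05  2.96985537e-03]
jig x,y of TCP -0.11646395299836104 0.16117783708720929
```

```bash
python3 -m pendant '[[0,0,0,0,0,0,1],[0,0,0,0,0,0,1],[0,0,-0.025,0,0,0,1],[0,0,0,0,0,0,1],[0,0,0,0,0,0,1]]' 40
python3 g.py .4515 -.204 .129 82.2
python3 - <<'E'
from h import *
t=imaging.camera("top"); s=imaging.camera("side")
crop(t,230,120,390,260,5,"pics/t6.png");crop(s,250,60,400,210,4,"pics/s6.png")
E
```

```text
time_s: 4.63
ee_pos: [0.4517, -0.2036, 0.1294]
eef_rot: [3.141, 0.0, 1.436]
force: [-0.0, -0.1, -1.5]
grip_width: 0.0234
pos [ 0.45170467 -0.20356579  0.12936345] rot [1.79993014e+02 2.84759676e-03 8.22853745e+01] F [-0.0309177  -0.1400841  -1.50560072] w 0.023436375420824537 t 4.6333
shift/0.12 [-0.0038145  -0.00120475  0.00302877] turn/30 [2.32942928e-04 9.47463769e-05 2.84582343e-03]
jig x,y of TCP -0.11651755073988637 0.16117328845158777
```

View pics/s6.png

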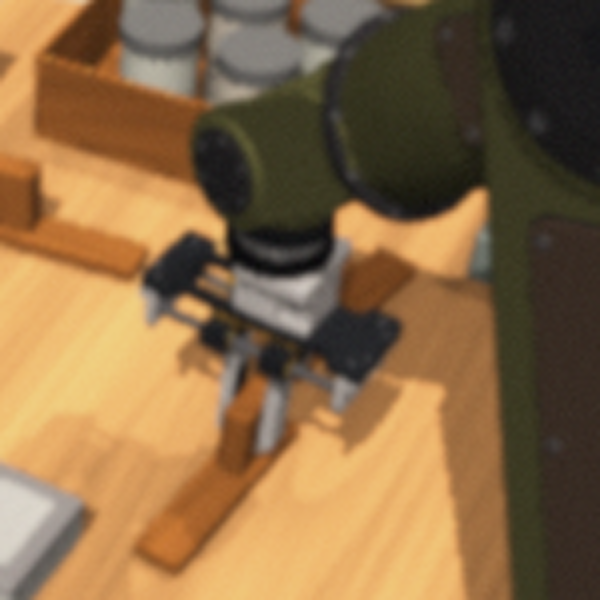

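View pics/t6.png

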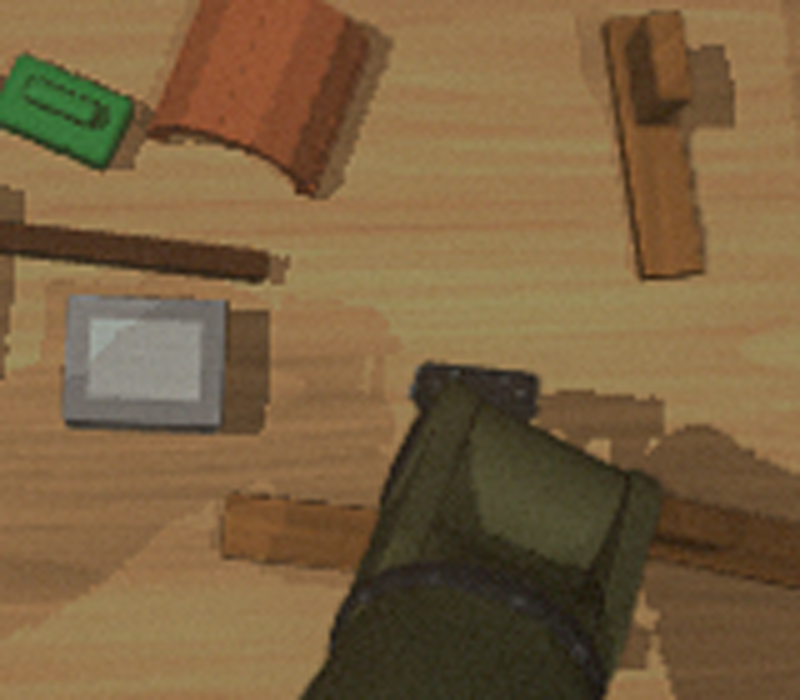

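```bash
cat > j.py <<'E'
from h import *
U=np.array([np.cos(np.radians(82.2)),np.sin(np.radians(82.2))]);N=np.array([-U[1],U[0]])
def J(p): d=np.asarray(p)[:,:2]-[.6272,-.110]; return np.round(np.c_[d@U,d@N],4)
def PJ(c,a,off,f,z): return J(onz(c,np.array(a,float)/f+off-.5,z))
E
python3 - <<'E'
from j import *
t=imaging.camera("top"); s=imaging.camera("side")
print(PJ(t,[(228,493),(222,555)],(230,120),5,.019)); print(PJ(s,[(137,548),(175,567)],(250,60),4,.019))
print(PJ(t,[(72,295),(228,301),(221,427),(66,422)],(230,120),5,.045))
E
```

```text
[[0.0102 0.1423]
 [0.01   0.1817]]
[[0.0162 0.1462]
 [0.015  0.1783]]
[[0.1214 0.0308]
 [0.023  0.0242]
 [0.0195 0.1044]
 [0.1159 0.1116]]
```

```bash
python3 -m pendant '[[0.15,0,0,0,0,0,1],[0.2,0,0,0,0,0,1],[0.2,0,0,0,0,0.003,1],[0.2,0,0,0,0,0,1],[0.14,0,0,0,0,0,1],[0,0.08,0,0,0,0,1],[0,0.08,0,0,0,0,1],[0,0,0,0,0,0,1],[0,0,0,0,0,0,1]]'
python3 g.py .4515 -.204 .129 82.2
```

```text
time_s: 5.58
ee_pos: [0.485, -0.1003, 0.129]
eef_rot: [-3.141, -0.0, 1.435]
force: [-0.3, -0.8, -1.7]
grip_width: 0.0238
pos [ 0.48497506 -0.10030761  0.12902443] rot [-1.79975627e+02 -2.96299670e-03  8.22029724e+01] F [-0.25169271 -0.78748988 -1.68498126] w 0.023838650860401683 t 5.5833
shift/0.12 [-8.93959221e-01 -1.59151910e-01  2.25020843e-04] turn/30 [-8.12431293e-04 -9.87454813e-05  9.91017375e-05]
jig x,y of TCP -0.009699426982261164 0.142224458089245
```

Now push toward the rail slowly: about 38 mm first, then look.

```bash
python3 -m pendant '[[0,0.035,0,0,0,0,1],[0,0.035,0,0,0,0,1],[0,0.035,0,0,0,0,1],[0,0.035,0,0,0,0,1],[0,0.035,0,0,0,0,1],[0,0.035,0,0,0,0,1],[0,0.035,0,0,0,0,1],[0,0.035,0,0,0,0,1],[0,0.03,0,0,0,0,1],[0,0,0,0,0,0,1]]'
python3 g.py .4515 -.204 .129 82.2
python3 - <<'E'
from h import *
t=imaging.camera("top"); s=imaging.camera("side")
crop(t,210,140,330,240,6,"pics/t7.png");crop(s,200,120,340,250,5,"pics/s7.png")
E
```

```text
time_s: 6.42
ee_pos: [0.5226, -0.1055, 0.1293]
eef_rot: [3.141, 0.0, 1.434]
force: [0.3, 0.1, -1.7]
grip_width: 0.024
pos [ 0.52263388 -0.10550401  0.12927143] rot [1.79964310e+02 1.95485020e-03 8.21890235e+01] F [ 0.34440356  0.11547987 -1.67625737] w 0.023953340662836005 t 6.4167
shift/0.12 [-0.89374663 -0.47573261  0.00199609] turn/30 [ 1.18964905e-03  6.52756257e-05 -3.65862392e-04]
jig x,y of TCP -0.009736857053670596 0.10420883310222046
```

View pics/s7.png

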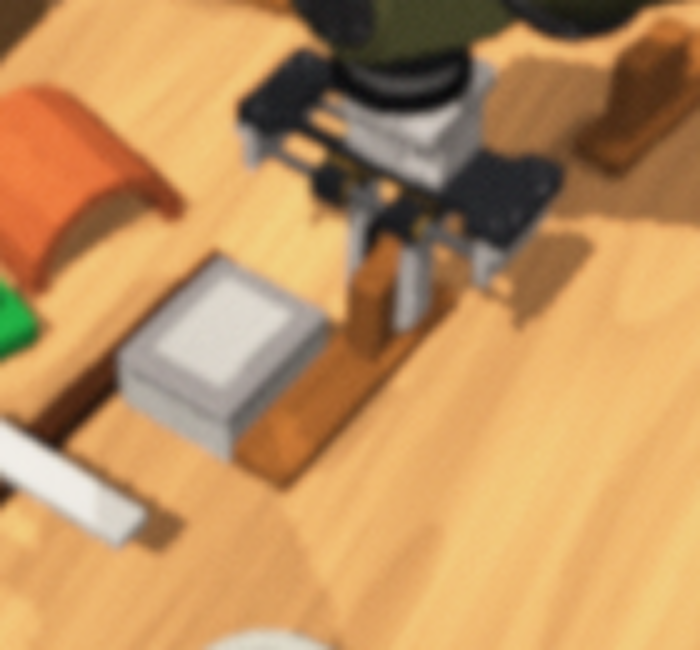

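View pics/t7.png

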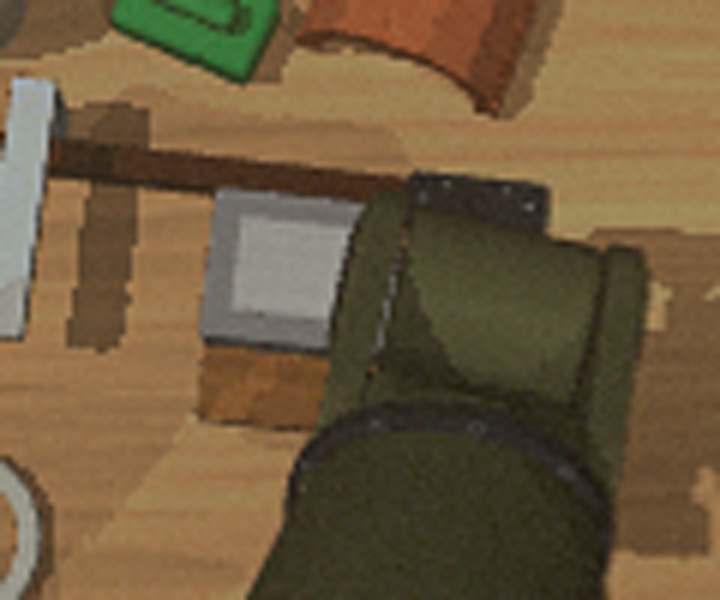

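The tin has turned flat to the stick's side, with about 4 mm left to the rail. I'll close that in small steps and watch the force.

```bash
python3 -m pendant '[[0,0.01,0,0,0,0,1],[0,0.01,0,0,0,0,1],[0,0,0,0,0,0,1]]'
python3 -m pendant '[[0,0.01,0,0,0,0,1],[0,0,0,0,0,0,1]]'
python3 -m pendant '[[0,0.01,0,0,0,0,1],[0,0,0,0,0,0,1]]'
python3 g.py .4515 -.204 .129 82.2
```

```text
time_s: 6.77
ee_pos: [0.5244, -0.1057, 0.1293]
eef_rot: [-3.142, 0.0, 1.435]
force: [-1.5, -0.7, -1.3]
grip_width: 0.0237
time_s: 6.93
ee_pos: [0.5256, -0.1059, 0.1293]
eef_rot: [-3.142, -0.0, 1.435]
force: [-0.2, 0.4, -2.1]
grip_width: 0.0239
time_s: 7.1
ee_pos: [0.5267, -0.106, 0.1292]
eef_rot: [-3.141, -0.0, 1.435]
force: [-1.1, 0.5, -1.7]
grip_width: 0.024
pos [ 0.52672202 -0.1060425   0.12919738] rot [-1.79976240e+02 -2.88297136e-03  8.21965998e+01] F [-1.10087516  0.53885287 -1.66249405] w 0.02396054807177327 t 7.1
shift/0.12 [-0.89386355 -0.51021039  0.00181143] turn/30 [-7.91999668e-04 -9.61225445e-05 -1.13320013e-04]
jig x,y of TCP -0.009715540386321869 0.10008543503836786
```

```bash
python3 -m pendant '[[0,0.008,0,0,0,0,1],[0,0,0,0,0,0,1]]'
python3 -m pendant '[[0,0.008,0,0,0,0,1],[0,0,0,0,0,0,1]]'
python3 -m pendant '[[0,0.008,0,0,0,0,1],[0,0,0,0,0,0,1]]'
python3 g.py .4515 -.204 .129 82.2
python3 - <<'E'
from h import *
t=imaging.camera("top"); s=imaging.camera("side")
crop(t,210,140,330,240,6,"pics/t8.png");crop(s,200,120,340,250,5,"pics/s8.png")
E
```

```text
time_s: 7.27
ee_pos: [0.5271, -0.1061, 0.129]
eef_rot: [-3.139, -0.0, 1.435]
force: [-6.8, -0.0, 1.5]
grip_width: 0.0238
time_s: 7.43
ee_pos: [0.5275, -0.1061, 0.1289]
eef_rot: [-3.137, -0.0, 1.435]
force: [-11.7, -0.1, 5.1]
grip_width: 0.0239
time_s: 7.6
ee_pos: [0.5279, -0.1063, 0.1287]
eef_rot: [-3.135, -0.0, 1.435]
force: [-16.7, 0.9, 7.6]
grip_width: 0.0243
pos [ 0.52793375 -0.10625244  0.12874308] rot [-1.79649736e+02 -4.98651355e-03  8.22357729e+01] F [-16.66860394   0.91353916   7.63531598] w 0.02433967108880216 t 7.6
shift/0.12 [-0.89314495 -0.52106743  0.00096666] turn/30 [-0.01167553 -0.00016257  0.00119294]
jig x,y of TCP -0.009759088186122441 0.09885642823499703
```

View pics/s8.png

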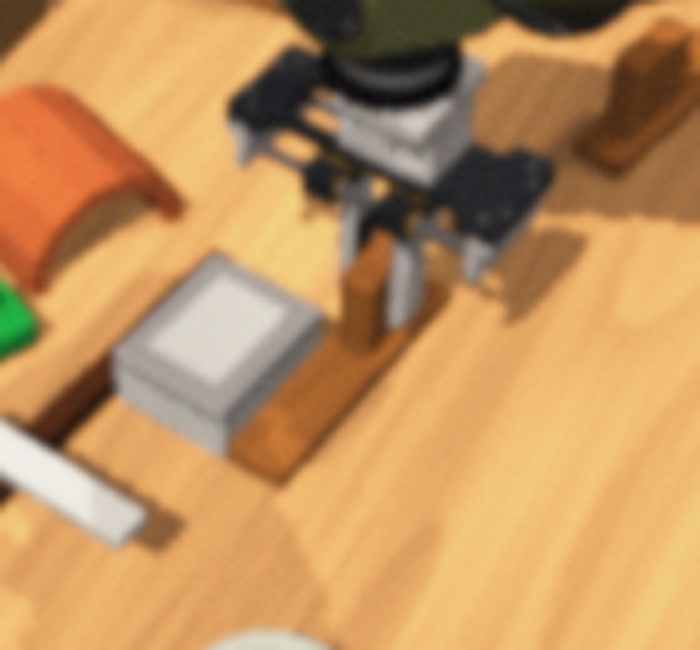

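View pics/t8.png

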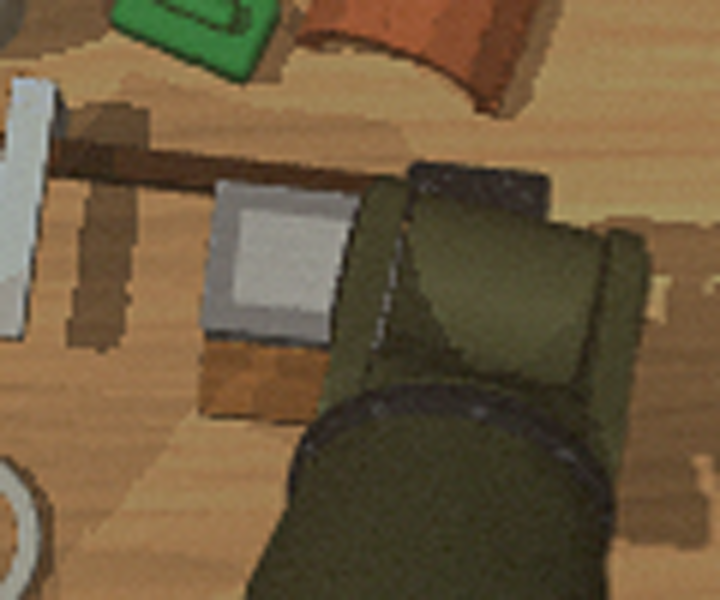

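Contact force climbs to 17 N with the tin against the rail. The contact y of 0.0996 agrees with the expected 0.100, so it is flush. Next I'll back off and go round behind it.

```bash
python3 -m pendant '[[0,-0.03,0,0,0,0,1],[0,-0.1,0,0,0,0,1],[0,-0.15,0,0,0,0,1],[-0.2,0,0,0,0,0,1],[-0.25,0,0,0,0,0,1],[-0.25,0,0,0,0,0,1],[-0.25,0,0,0,0,0,1],[-0.08,0,0,0,0,0,1],[0,0,0,0,0,0,1]]'
python3 g.py .4515 -.204 .129 82.2
python3 - <<'E'
from h import *
t=imaging.camera("top"); s=imaging.camera("side")
crop(t,210,140,330,240,6,"pics/t9.png");crop(s,200,120,340,250,5,"pics/s9.png")
E
```

```text
time_s: 8.45
ee_pos: [0.4793, -0.2263, 0.1293]
eef_rot: [3.141, 0.0, 1.432]
force: [0.1, 0.3, -2.0]
grip_width: 0.0235
pos [ 0.47927642 -0.226275    0.12934369] rot [1.79941368e+02 2.62094185e-02 8.20306837e+01] F [ 0.14928942  0.28698619 -2.01148549] w 0.023547920312314705 t 8.45
shift/0.12 [ 0.15174191 -0.25497303  0.00253376] turn/30 [ 0.00195312  0.00087653 -0.00564343]
jig x,y of TCP -0.13527473349879637 0.13077463815550877
```

View pics/s9.png

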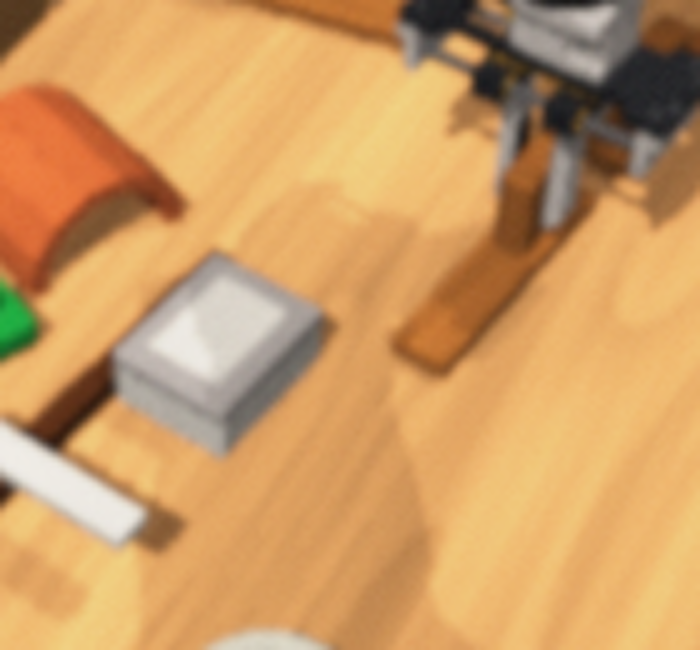

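View pics/t9.png

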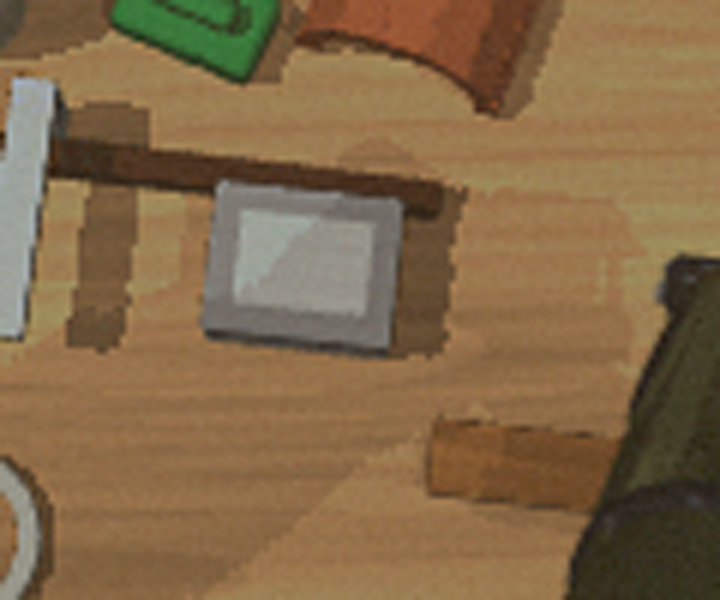

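```bash
python3 - <<'E'
from j import *
t=imaging.camera("top"); s=imaging.camera("side")
a=PJ(t,[(218,182),(404,201),(391,349),(205,332)],(210,140),6,.045);b=PJ(s,[(215,255),(327,318),(228,415),(115,355)],(200,120),5,.045)
print(a,a.mean(0),"\n",b,b.mean(0))
print(PJ(t,[(434,420),(428,492)],(210,140),6,.019),PJ(s,[(398,340),(440,370)],(200,120),5,.019))
E
python3 g.py .4515 -.204 .129 82.2 | tail -1
```

```text
[[0.1184 0.0022]
 [0.0197 0.0021]
 [0.0188 0.0814]
 [0.1162 0.0828]] [0.068275 0.042125] 
 [[ 2.280e-02 -1.000e-04]
 [ 2.490e-02  8.410e-02]
 [ 1.179e-01  8.130e-02]
 [ 1.206e-01  1.700e-03]] [0.07155 0.04175]
[[-0.0084  0.1128]
 [-0.0089  0.1511]] [[-0.0051  0.1156]
 [-0.      0.1488]]
jig x,y of TCP -0.1322394240452578 0.13071707191909174
```

```bash
python3 -m pendant '[[0,0.15,0,0,0,0,1],[0,0.2,0,0,0,0,1],[0,0.2,0,0,0,0,1],[0,0.15,0,0,0,0,1],[0,0,0,0,0,0,1],[0.08,0,0,0,0,0,1],[0.06,0,0,0,0,0,1],[0,0,0,0,0,0,1],[0,0,0,0,0,0,1]]'
python3 g.py .4515 -.204 .129 82.2
python3 - <<'E'
from h import *
t=imaging.camera("top"); s=imaging.camera("side")
crop(t,210,140,330,240,6,"pics/t10.png");crop(s,200,120,340,250,5,"pics/s10.png")
E
```

```text
time_s: 9.4
ee_pos: [0.5647, -0.2182, 0.1295]
eef_rot: [-3.141, -0.0, 1.436]
force: [0.7, 0.0, -1.6]
grip_width: 0.0239
pos [ 0.56469819 -0.21816345  0.12946591] rot [-1.79992982e+02 -1.36065483e-04  8.22553826e+01] F [ 0.74826026  0.01401633 -1.64509294] w 0.023851850333806775 t 9.4
shift/0.12 [-0.01016736 -0.95061869  0.00399896] turn/30 [-2.33938814e-04 -4.42245312e-06  1.84608704e-03]
jig x,y of TCP -0.11564517684095971 0.04724406423744918
```

View pics/s10.png

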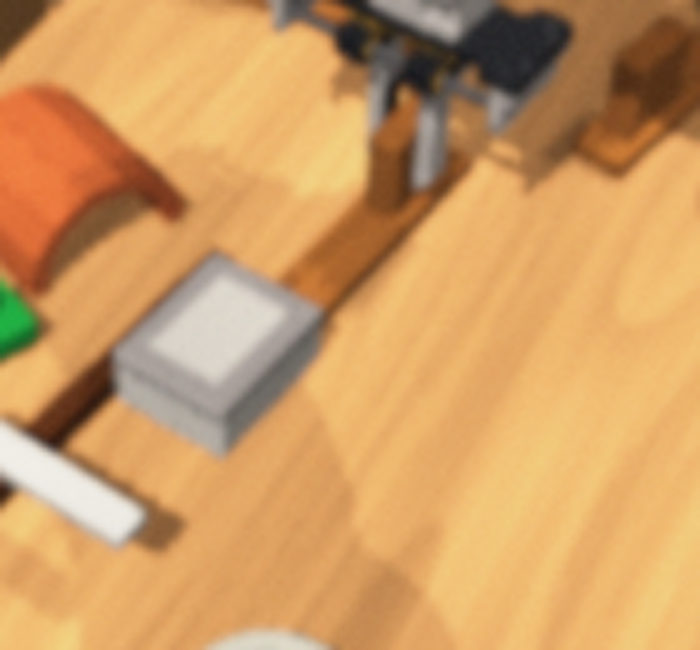

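View pics/t10.png

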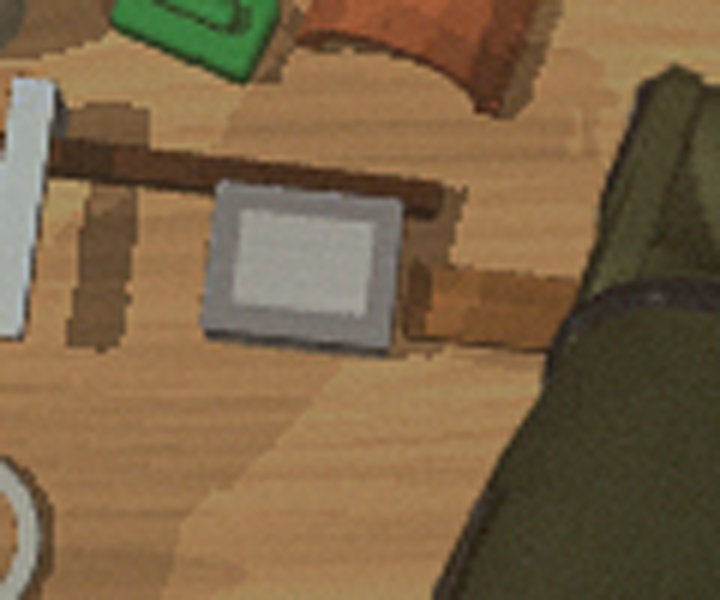

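```bash
python3 -m pendant '[[0,0.03,0,0,0,-0.002,1],[0.02,0,0,0,0,0,1],[0.03,0.001,0,0,0,0,1],[0.03,0.001,0,0,0,0,1],[0.03,0.001,0,0,0,0,1],[0.03,0.001,0,0,0,0,1],[0.03,0.001,0,0,0,0,1],[0.03,0.001,0,0,0,0,1],[0.03,0.001,0,0,0,0,1],[0.03,0.001,0,0,0,0,1]]'
python3 g.py .4515 -.204 .129 82.2
python3 - <<'E'
from h import *
t=imaging.camera("top"); s=imaging.camera("side")
crop(t,210,140,330,240,6,"pics/t11.png");crop(s,200,120,340,250,5,"pics/s11.png")
E
```

```text
time_s: 10.33
ee_pos: [0.5737, -0.1884, 0.1292]
eef_rot: [-3.141, 0.0, 1.436]
force: [-1.8, -0.9, -1.4]
grip_width: 0.0241
pos [ 0.57371323 -0.18844047  0.12920382] rot [-1.79987850e+02  2.96231612e-03  8.22585039e+01] F [-1.75189407 -0.9417452  -1.38409772] w 0.02409106249450591 t 10.3333
shift/0.12 [-0.26566921 -0.9916949   0.00192258] turn/30 [-4.04959713e-04  9.89506370e-05  1.95012006e-03]
jig x,y of TCP -0.08497371094572641 0.04234631199016187
```

View pics/t11.png

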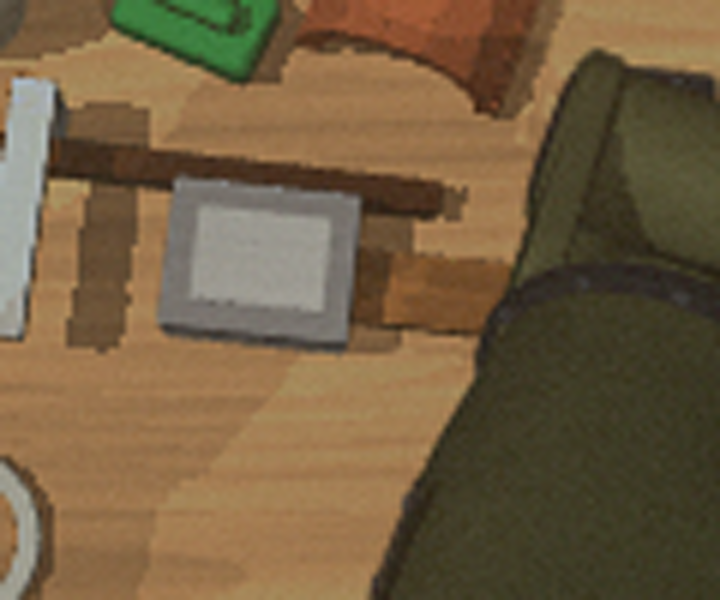

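View pics/s11.png

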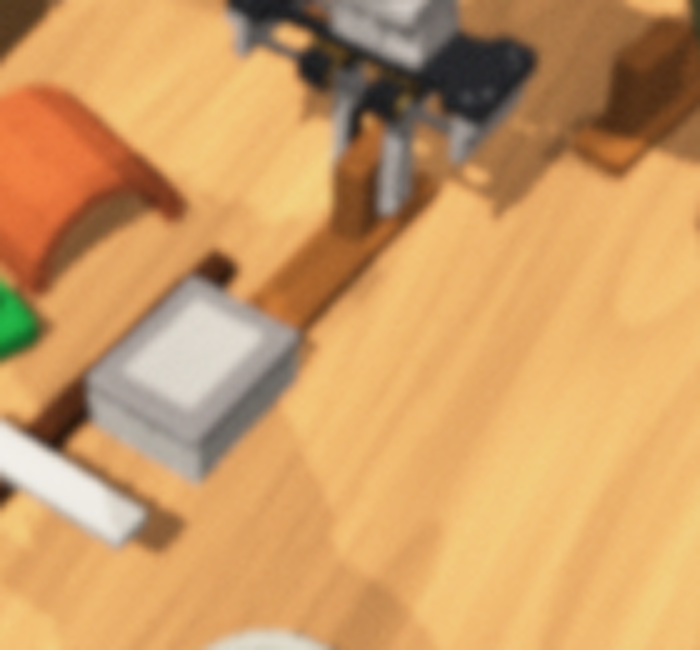

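Still flush, with about 1.5 N of side press. I'll continue in short stretches.

```bash
python3 -m pendant '[[0.03,0.001,0,0,0,0,1],[0.03,0.001,0,0,0,0,1],[0.03,0.001,0,0,0,0,1],[0.03,0.001,0,0,0,0,1],[0.03,0.001,0,0,0,0,1],[0.03,0.001,0,0,0,0,1],[0.03,0.001,0,0,0,0,1],[0.03,0.001,0,0,0,0,1],[0.03,0.001,0,0,0,0,1],[0.03,0.001,0,0,0,0,1]]'
python3 g.py .4515 -.204 .129 82.2
python3 - <<'E'
from h import *
t=imaging.camera("top"); s=imaging.camera("side")
crop(t,190,140,310,240,6,"pics/t12.png");crop(s,180,120,320,250,5,"pics/s12.png")
E
```

```text
time_s: 11.27
ee_pos: [0.5798, -0.1529, 0.1292]
eef_rot: [-3.141, -0.0, 1.436]
force: [-1.9, -2.1, -1.0]
grip_width: 0.0235
pos [ 0.5798011  -0.15288076  0.12918404] rot [-1.79990736e+02 -5.12394574e-04  8.22601125e+01] F [-1.94713346 -2.08859148 -1.02697772] w 0.023537888979925235 t 11.2667
shift/0.12 [-0.56610508 -1.0020639   0.00169064] turn/30 [-3.08810064e-04 -1.69178264e-05  2.00375191e-03]
jig x,y of TCP -0.04891679287584189 0.04114077086461889
```

View pics/t12.png

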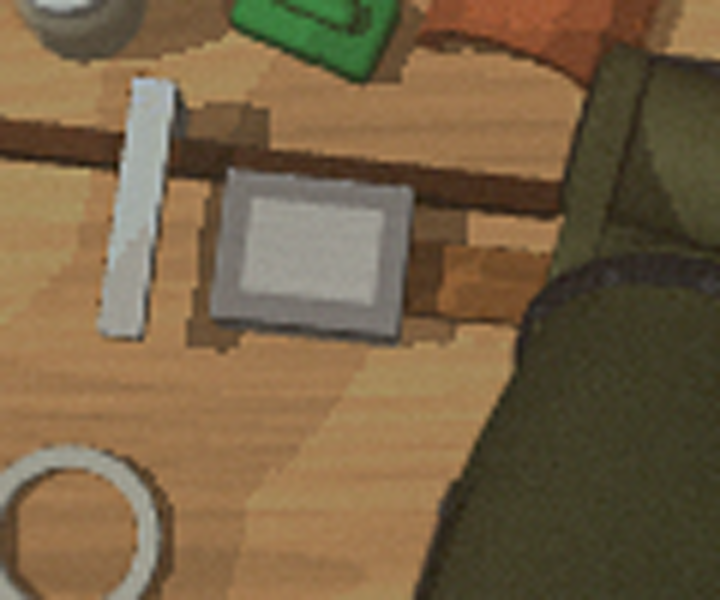

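View pics/s12.png

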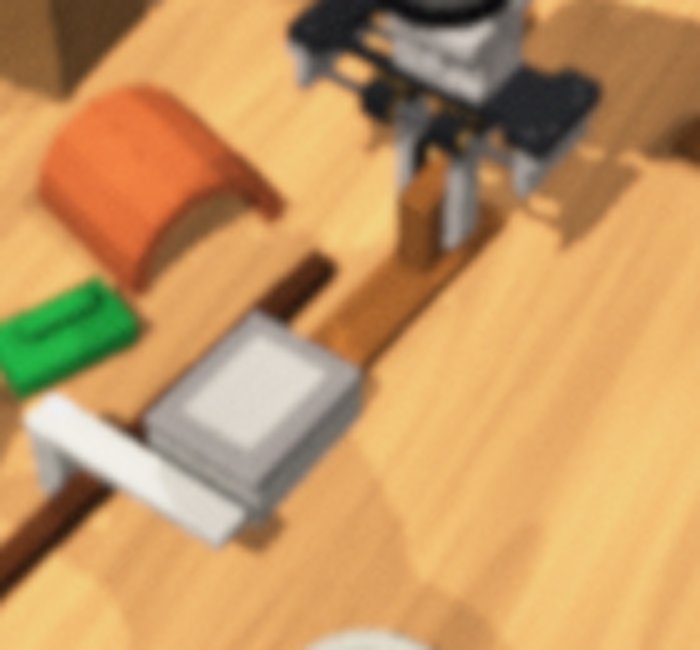

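```bash
python3 - <<'E'
from j import *
t=imaging.camera("top")
a=PJ(t,[(228,170),(413,187),(400,340),(212,320)],(190,140),6,.045);print(a,a.mean(0),a[1]-a[0],a[2]-a[3])
E
```

```text
[[0.1772 0.0018]
 [0.0787 0.0007]
 [0.0768 0.0829]
 [0.1757 0.0828]] [0.1271  0.04205] [-0.0985 -0.0011] [-0.0989  0.0001]
```

```bash
python3 -m pendant '[[0.03,0.001,0,0,0,0,1],[0.03,0.001,0,0,0,0,1],[0.03,0.001,0,0,0,0,1],[0.03,0.001,0,0,0,0,1],[0.03,0.001,0,0,0,0,1],[0.03,0.001,0,0,0,0,1],[0.03,0.001,0,0,0,0,1],[0.03,0.001,0,0,0,0,1],[0.03,0.001,0,0,0,0,1],[0.03,0.001,0,0,0,0,1]]'
python3 g.py .4515 -.204 .129 82.2
python3 - <<'E'
from h import *
t=imaging.camera("top"); s=imaging.camera("side")
crop(t,170,140,300,240,6,"pics/t13.png");crop(s,160,130,300,260,5,"pics/s13.png")
E
```

```text
time_s: 12.25
ee_pos: [0.5858, -0.1174, 0.1292]
eef_rot: [-3.141, -0.0, 1.436]
force: [-0.7, -2.2, -0.8]
grip_width: 0.0234
pos [ 0.58580434 -0.11738448  0.12916488] rot [-1.79986014e+02 -1.28277180e-03  8.22578075e+01] F [-0.72725366 -2.19403944 -0.83787715] w 0.02343868363605975 t 12.25
shift/0.12 [-0.86599074 -1.01176272  0.00160161] turn/30 [-4.66232104e-04 -4.25238691e-05  1.92692099e-03]
jig x,y of TCP -0.012934195141720327 0.04001047094693875
```

View pics/t13.png

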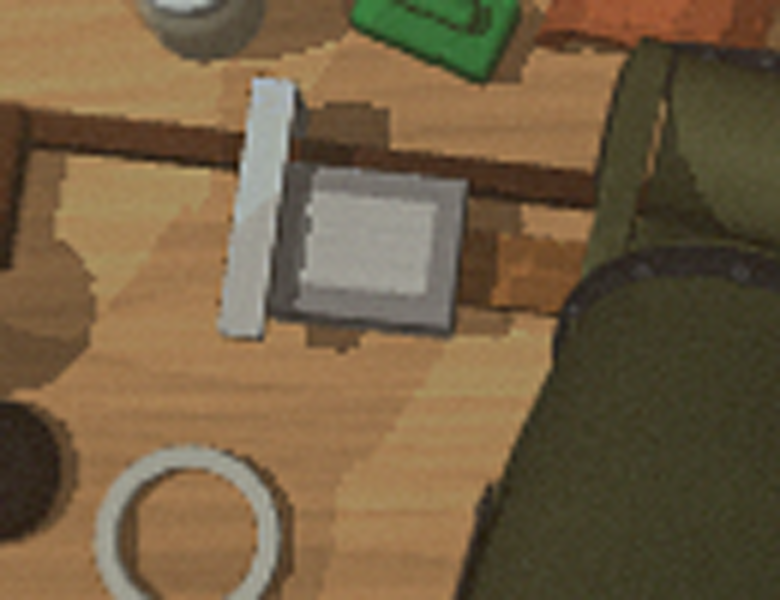

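View pics/s13.png

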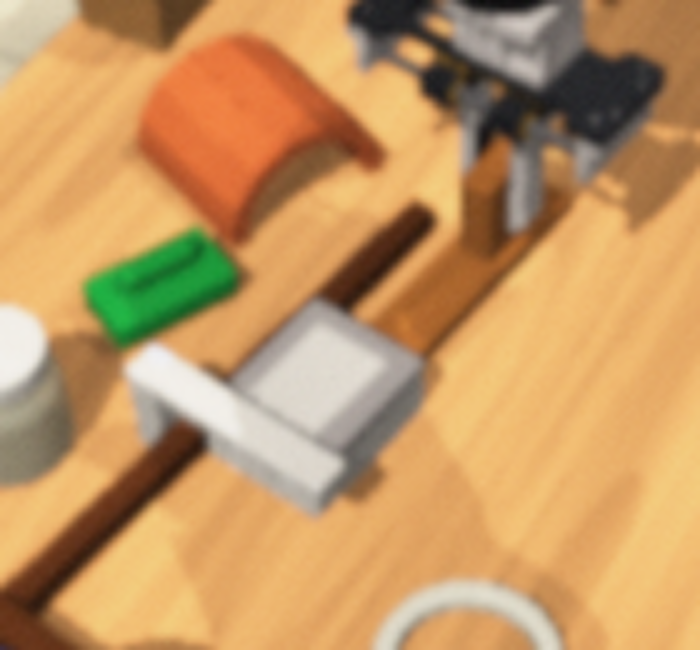

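```bash
python3 -m pendant '[[0.03,0.001,0,0,0,0,1],[0.03,0.001,0,0,0,0,1],[0.03,0.001,0,0,0,0,1],[0.03,0.001,0,0,0,0,1],[0.03,0.001,0,0,0,0,1],[0.03,0.001,0,0,0,0,1],[0.03,0.001,0,0,0,0,1],[0.03,0.001,0,0,0,0,1],[0.03,0.001,0,0,0,0,1],[0.03,0.001,0,0,0,0,1]]'
python3 g.py .4515 -.204 .129 82.2
python3 - <<'E'
from h import *
t=imaging.camera("top"); s=imaging.camera("side")
crop(t,160,140,290,240,6,"pics/t14.png");crop(s,140,130,280,270,5,"pics/s14.png")
E
```

```text
time_s: 13.18
ee_pos: [0.5919, -0.0819, 0.1292]
eef_rot: [-3.141, -0.0, 1.436]
force: [-2.7, -1.7, -1.7]
grip_width: 0.0235
pos [ 0.59186864 -0.08185168  0.12917513] rot [-1.79990420e+02 -2.75484060e-03  8.22548193e+01] F [-2.69514582 -1.65271728 -1.67047846] w 0.0235167340883497 t 13.1833
shift/0.12 [-1.16625948 -1.02188687  0.00157417] turn/30 [-3.19366480e-04 -9.16752526e-05  1.82731820e-03]
jig x,y of TCP 0.02309286863768082 0.0388246353780115
```

View pics/t14.png

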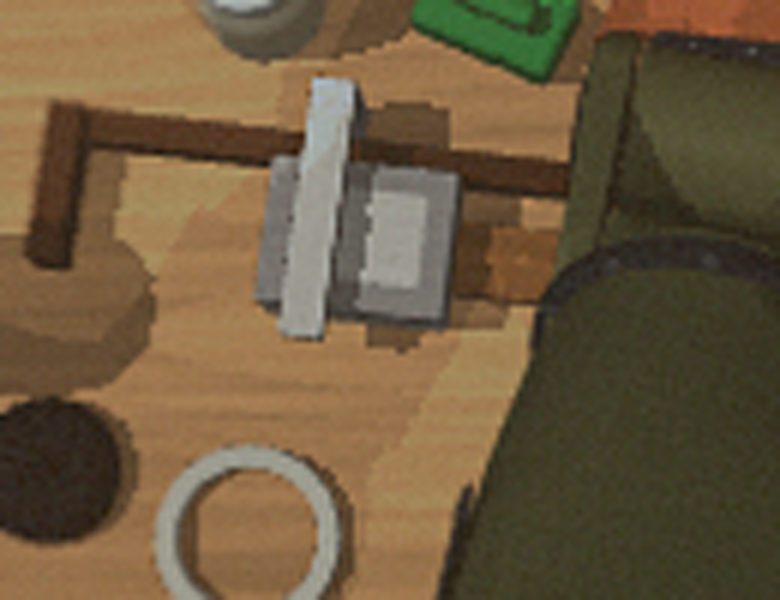

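View pics/s14.png

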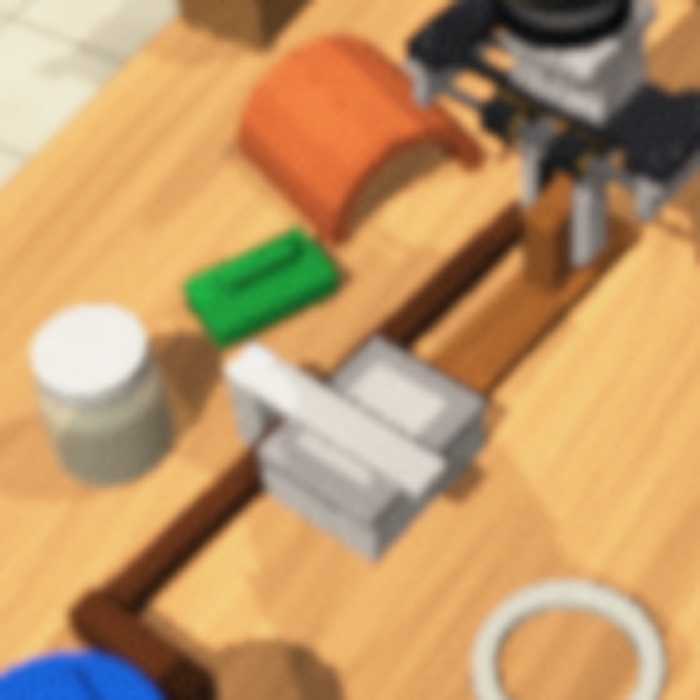

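```bash
python3 -m pendant '[[0.03,0.001,0,0,0,0,1],[0.03,0.001,0,0,0,0,1],[0.03,0.001,0,0,0,0,1],[0.03,0.001,0,0,0,0,1],[0.03,0.001,0,0,0,0,1],[0.03,0.001,0,0,0,0,1],[0.03,0.001,0,0,0,0,1],[0.03,0.001,0,0,0,0,1],[0.03,0.001,0,0,0,0,1],[0.03,0.001,0,0,0,0,1]]'
python3 g.py .4515 -.204 .129 82.2
python3 - <<'E'
from h import *
t=imaging.camera("top"); s=imaging.camera("side")
crop(t,160,140,290,240,6,"pics/t15.png")
E
```

```text
time_s: 14.12
ee_pos: [0.5979, -0.0464, 0.1292]
eef_rot: [-3.141, -0.0, 1.436]
force: [-2.7, -2.3, -1.4]
grip_width: 0.0238
pos [ 0.59790763 -0.04638022  0.12920427] rot [-1.79991820e+02 -4.36894764e-05  8.22544054e+01] F [-2.69338244 -2.29969039 -1.36654943] w 0.0237543575186951 t 14.1167
shift/0.12 [-1.46594794 -1.03190544  0.00184846] turn/30 [-2.72663289e-04 -1.32686188e-06  1.81351387e-03]
jig x,y of TCP 0.05905573265049205 0.037655544316916256
```

View pics/t15.png

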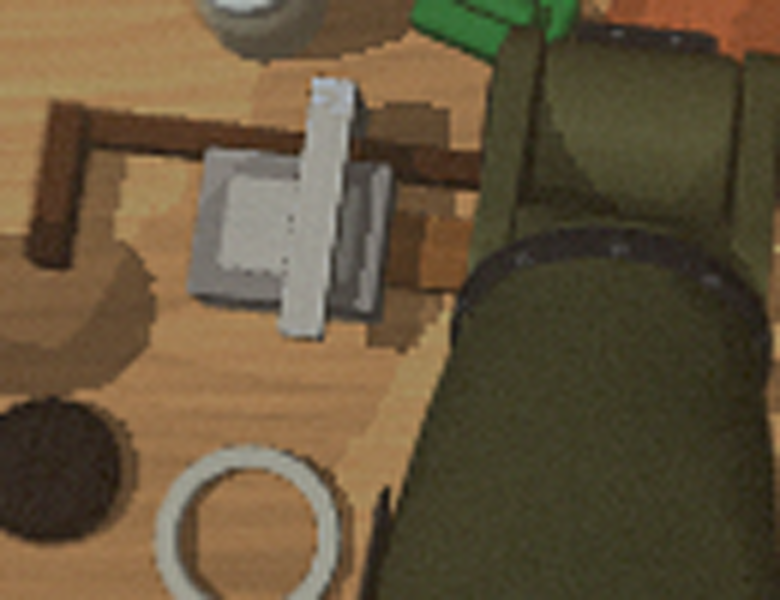

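```bash
python3 -m pendant '[[0.03,0.001,0,0,0,0,1],[0.03,0.001,0,0,0,0,1],[0.03,0.001,0,0,0,0,1],[0.03,0.001,0,0,0,0,1],[0.03,0.001,0,0,0,0,1],[0.03,0.001,0,0,0,0,1],[0.03,0.001,0,0,0,0,1],[0.03,0.001,0,0,0,0,1],[0.03,0.001,0,0,0,0,1],[0.03,0.001,0,0,0,0,1]]'
python3 -m pendant '[[0.03,0.001,0,0,0,0,1],[0.03,0.001,0,0,0,0,1],[0.03,0.001,0,0,0,0,1],[0.03,0.001,0,0,0,0,1],[0.03,0.001,0,0,0,0,1],[0.03,0.001,0,0,0,0,1],[0,0,0,0,0,0,1]]'
python3 g.py .4515 -.204 .129 82.2
python3 - <<'E'
from h import *
t=imaging.camera("top"); s=imaging.camera("side")
crop(t,160,140,290,240,6,"pics/t16.png");crop(s,130,140,270,280,5,"pics/s16.png")
E
```

```text
time_s: 15.05
ee_pos: [0.6039, -0.0108, 0.1292]
eef_rot: [-3.141, 0.0, 1.436]
force: [-0.6, -3.0, -1.8]
grip_width: 0.0236
time_s: 15.63
ee_pos: [0.6077, 0.0108, 0.1293]
eef_rot: [3.141, -0.0, 1.436]
force: [-0.4, 0.3, -1.6]
grip_width: 0.0235
pos [0.60772797 0.01081015 0.12931269] rot [ 1.79978052e+02 -2.04370658e-02  8.22751190e+01] F [-0.3635102   0.25548568 -1.55685336] w 0.023475135459290173 t 15.6333
shift/0.12 [-1.94883708e+00 -1.04946861e+00  1.50856049e-03] turn/30 [ 0.00073115 -0.00068172  0.00250384]
jig x,y of TCP 0.11704974073804451 0.0356876940211932
```

View pics/t16.png

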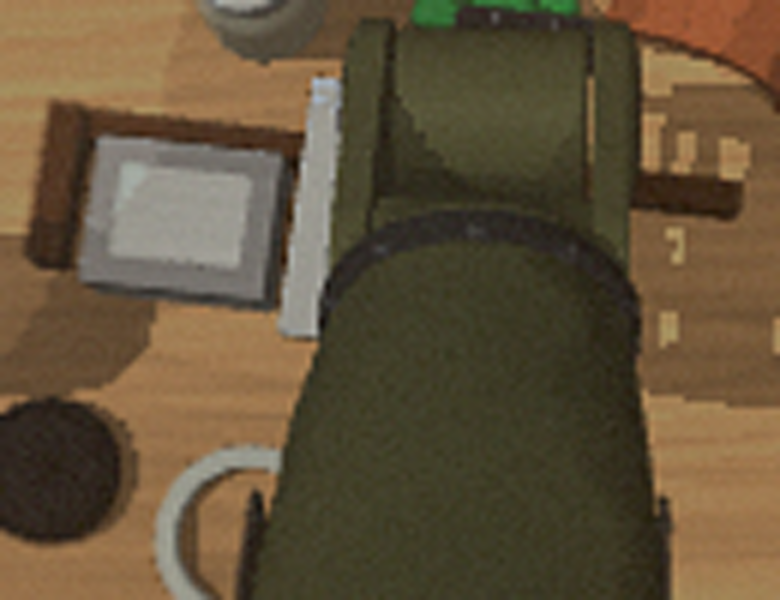

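View pics/s16.png

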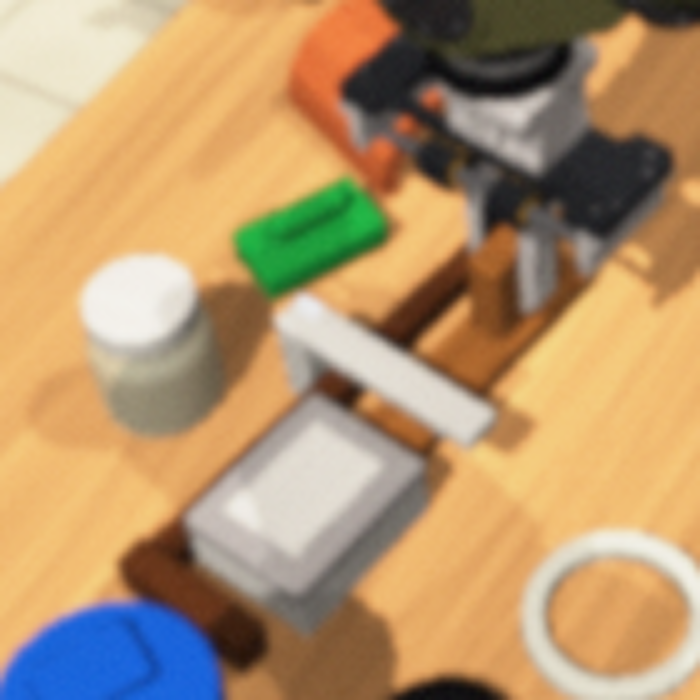

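```bash
python3 -m pendant '[[0.02,0.001,0,0,0,0,1],[0.02,0,0,0,0,0,1],[0.02,0.001,0,0,0,0,1],[0.015,0,0,0,0,0,1],[0.01,0,0,0,0,0,1],[0,0,0,0,0,0,1]]'
python3 -m pendant '[[0.01,0,0,0,0,0,1],[0.01,0,0,0,0,0,1]]'
python3 -m pendant '[[0.01,0,0,0,0,0,1],[0,0,0,0,0,0,1]]'
python3 g.py .4515 -.204 .129 82.2|tail -1
```

```text
time_s: 16.23
ee_pos: [0.6092, 0.0204, 0.1293]
eef_rot: [3.141, -0.0, 1.436]
force: [0.3, 0.3, -1.5]
grip_width: 0.0237
time_s: 16.4
ee_pos: [0.6095, 0.0225, 0.1293]
eef_rot: [3.142, 0.0, 1.435]
force: [-0.4, -1.7, -1.0]
grip_width: 0.0238
time_s: 16.57
ee_pos: [0.6097, 0.0239, 0.1292]
eef_rot: [3.142, -0.0, 1.436]
force: [-0.3, 0.4, -0.5]
grip_width: 0.0238
jig x,y of TCP 0.13028974953341577 0.035523205896583275
```

```bash
python3 -m pendant '[[0.008,0,0,0,0,0,1],[0,0,0,0,0,0,1]]'
python3 -m pendant '[[0.008,0,0,0,0,0,1],[0,0,0,0,0,0,1]]'
python3 -m pendant '[[0.008,0,0,0,0,0,1],[0,0,0,0,0,0,1]]'
python3 g.py .4515 -.204 .129 82.2|tail -1
```

```text
time_s: 16.73
ee_pos: [0.6098, 0.0248, 0.1292]
eef_rot: [-3.142, -0.0, 1.436]
force: [-0.6, 0.3, -0.8]
grip_width: 0.0238
time_s: 16.9
ee_pos: [0.6099, 0.0257, 0.1293]
eef_rot: [3.142, -0.0, 1.436]
force: [0.6, -0.1, -1.7]
grip_width: 0.0238
time_s: 17.07
ee_pos: [0.61, 0.026, 0.1294]
eef_rot: [-3.142, 0.001, 1.436]
force: [-1.3, -6.4, 0.2]
grip_width: 0.0237
jig x,y of TCP 0.13238853431266293 0.03546769409426638
```

```bash
python3 -m pendant '[[0.008,0.004,0,0,0,0,1],[0,0.004,0,0,0,0,1],[0,0,0,0,0,0,1]]'
python3 - <<'E'
from h import *
t=imaging.camera("top"); s=imaging.camera("side")
crop(t,160,140,260,210,7,"pics/t17.png");crop(s,130,180,250,280,6,"pics/s17.png")
E
```

```text
time_s: 17.32
ee_pos: [0.6108, 0.026, 0.1295]
eef_rot: [-3.14, 0.002, 1.436]
force: [-6.8, -13.4, 4.9]
grip_width: 0.0239
```

View pics/t17.png

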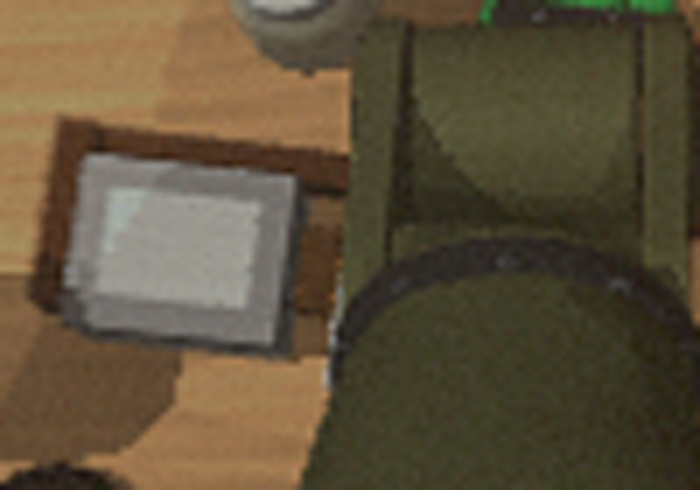

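View pics/s17.png

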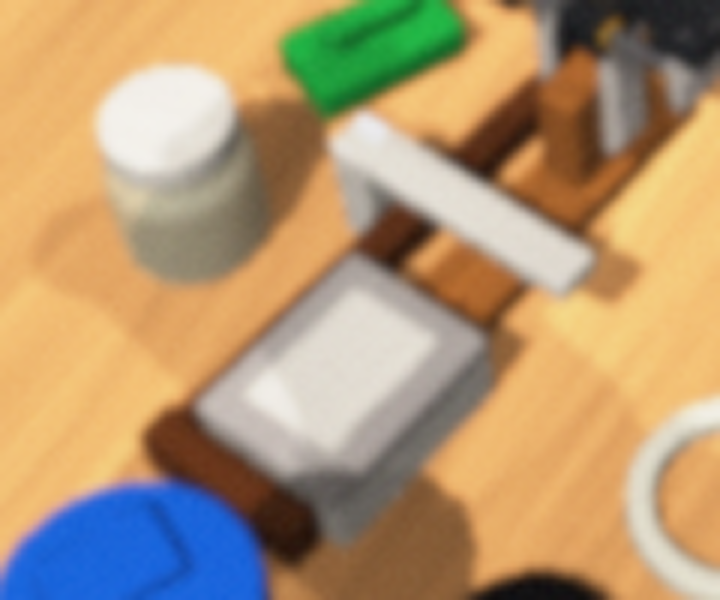

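The tin is home against the stop and flush on the rail: 13 N on the stop, 7 N on the rail. Now I'll withdraw the stick straight back, then move it out from the rail.

```bash
python3 -m pendant '[[-0.03,0,0,0,0,0,1],[-0.1,0,0,0,0,0,1],[-0.2,0,0,0,0,0,1],[-0.2,0,0,0,0,0,1],[-0.2,0,0,0,0,0,1],[-0.15,-0.1,0,0,0,0,1],[-0.1,-0.2,0,0,0,0,1],[0,-0.15,0,0,0,0,1],[0,0,0,0,0,0,1],[0,0,0,0,0,0,1]]'
python3 -m pendant '[[0,0,0.008,0,0,0,1],[0,0,0.008,0,0,0,1],[0,0,0,0,0,0,1]]'
python3 -m pendant '[[0,0,0.006,0,0,0,1],[0,0,0,0,0,0,1]]'
python3 g.py .4515 -.204 .126 82.2
```

```text
time_s: 18.25
ee_pos: [0.5415, -0.0824, 0.1296]
eef_rot: [3.141, -0.0, 1.435]
force: [0.6, 0.3, -1.1]
grip_width: 0.0239
time_s: 18.5
ee_pos: [0.5426, -0.0821, 0.1284]
eef_rot: [3.141, 0.0, 1.436]
force: [-6.7, -2.6, 14.1]
grip_width: 0.024
time_s: 18.67
ee_pos: [0.5426, -0.0821, 0.1283]
eef_rot: [3.14, 0.0, 1.436]
force: [-10.4, -1.1, 23.2]
grip_width: 0.0239
pos [ 0.54260158 -0.08208488  0.12833398] rot [1.79936458e+02 1.43542307e-02 8.22726946e+01] F [-10.44447043  -1.14081848  23.21159615] w 0.02394638644054877 t 18.6667
shift/0.12 [-1.10880686 -0.61570308  0.01904482] turn/30 [0.00211837 0.00047713 0.00242342]
jig x,y of TCP 0.016175520690358876 0.0876042196826748
```

```bash
python3 -m pendant '[[0,0,-0.012,0,0,0,1],[0,0,0,0,0,0,1]]'
python3 - <<'E'
from h import *
t=imaging.camera("top"); s=imaging.camera("side")
crop(t,160,140,330,240,4,"pics/t18.png");crop(s,130,120,300,280,4,"pics/s18.png")
E
```

```text
time_s: 18.83
ee_pos: [0.5425, -0.0819, 0.1284]
eef_rot: [3.14, 0.0, 1.436]
force: [-0.3, -3.9, 4.7]
grip_width: 0.0239
```

View pics/s18.png

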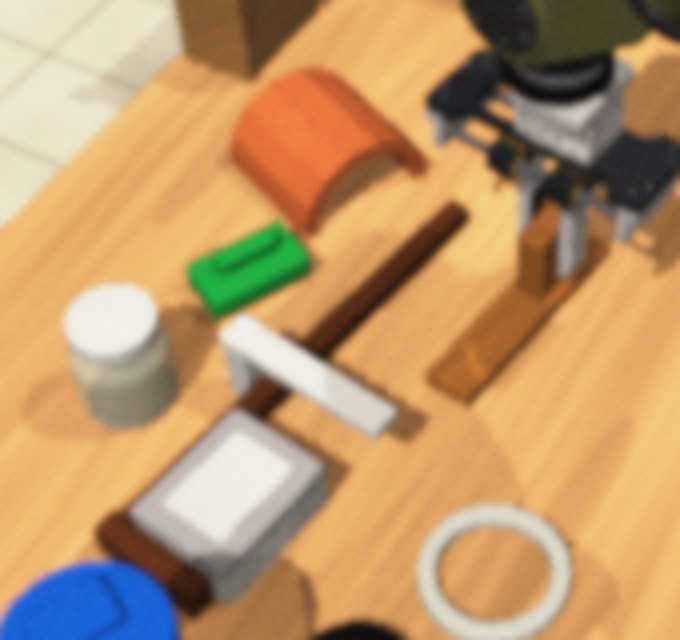

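The stick stands on the plank well clear of the tin, and the tin is still home. Opening gradually, then lifting straight up.

```bash
python3 -m pendant '[[0,0,0,0,0,0,0.3],[0,0,0,0,0,0,0.2],[0,0,0,0,0,0,0.1],[0,0,0,0,0,0,0],[0,0,0,0,0,0,-0.2],[0,0,0,0,0,0,-0.2],[0,0,0,0,0,0,-0.2],[0,0,0,0,0,0,-0.2]]'
python3 -m pendant '[[0,0,-0.05,0,0,0,-0.2],[0,0,-0.1,0,0,0,-0.2],[0,0,-0.2,0,0,0,-0.2],[0,0,-0.25,0,0,0,-0.2],[0,0,-0.25,0,0,0,-0.2],[0,0,-0.25,0,0,0,-0.2],[0,-0.2,-0.1,0,0,0,-0.2],[-0.1,-0.25,0,0,0,0,-0.2],[-0.2,-0.25,0,0,0,0,-0.2],[-0.2,-0.2,0,0,0,0,-0.2]]'
python3 -m pendant '[[-0.25,-0.2,0,0,0,0,-0.2],[-0.25,-0.2,0,0,0,0,-0.2],[-0.25,-0.1,0,0,0,0,-0.2],[0,0,0,0,0,0,-0.2],[0,0,0,0,0,0,-0.2]]'
python3 - <<'E'
from h import *
t=imaging.camera("top"); s=imaging.camera("side")
crop(t,160,120,330,240,4,"pics/t19.png");crop(s,130,120,300,280,4,"pics/s19.png")
E
```

```text
time_s: 19.6
ee_pos: [0.5418, -0.0818, 0.1281]
eef_rot: [3.142, -0.0, 1.436]
force: [0.2, 0.2, 1.4]
grip_width: 0.0565
time_s: 20.43
ee_pos: [0.4248, -0.1265, 0.2732]
eef_rot: [3.14, 0.0, 1.437]
force: [0.3, -1.4, 0.4]
grip_width: 0.056
time_s: 20.85
ee_pos: [0.3545, -0.2088, 0.2732]
eef_rot: [3.14, 0.001, 1.433]
force: [-0.2, -0.4, -0.0]
grip_width: 0.0564
```

View pics/s19.png

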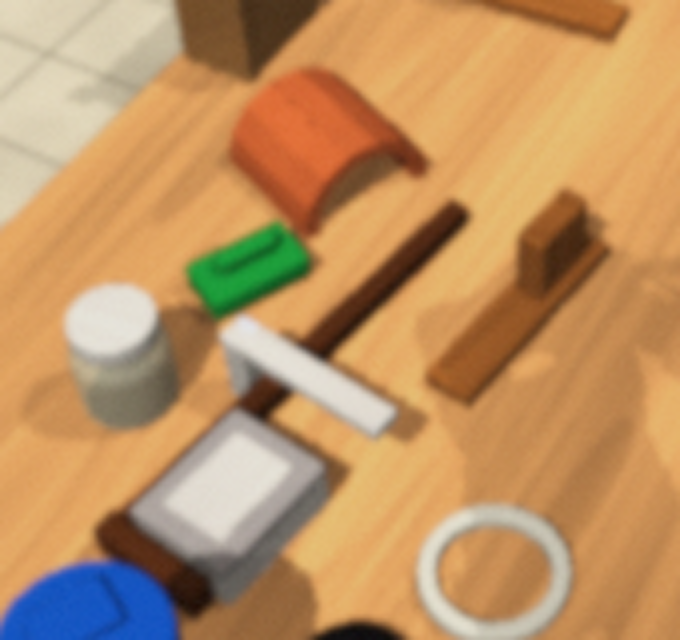

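View pics/t19.png

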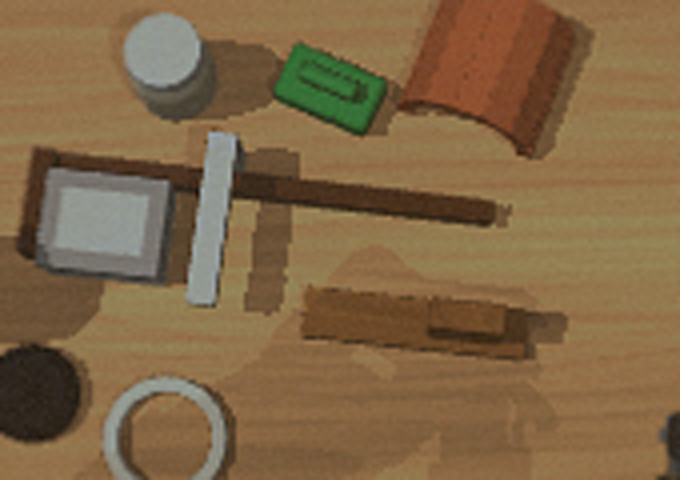

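```bash
python3 - <<'E'
from j import *
t=imaging.camera("top")
a=PJ(t,[(46,168),(172,182),(165,276),(37,265)],(160,120),4,.045);print(a,a.mean(0),a[0]-a[1],a[3]-a[2])
print("stop edge",PJ(t,[(57,166)],(160,120),4,.030))
E
python3 -c "
from station import hand_in
print(hand_in())"
```

```text
[[ 3.610e-01 -1.000e-04]
 [ 2.579e-01  9.000e-04]
 [ 2.531e-01  7.710e-02]
 [ 3.562e-01  7.920e-02]] [0.30705  0.039275] [ 0.1031 -0.001 ] [0.1031 0.0021]
stop edge [[ 0.3564 -0.0062]]
the job is handed in; nothing more can be done
None
```

I picked up the push stick nearest the base and used its side to square the tin against the rail. Then I fed the tin under the gauge bar with the stick's nose until it met the end stop, stood the stick back on its sole and let go. I handed the job in at about 21 s, and no verdict was reported.

**Last checks**
- **Tin position:** the last picture puts its centre at x ≈ 0.307 m and y ≈ 0.039 m in the guide's frame. That is inside the limits, but x is only about 2 mm above its lower limit and the cameras are good to about 2 mm.
- **Contact with the stop and rail:** the force rose to about 13 N along the feed and 7 N sideways at the end of the push. That fits a tin hard against both.
- **Tin angle:** its long edges read less than about 1.2° off the rail.
- **Stick:** it stands flat on its sole, released and well clear of the tin.
- **Other goods:** by eye, the goods in the final views had not moved. I did not measure them, and those views showed only part of the canister and airstone.

**Disagreements**
- **Tin y reading:** during the feed, the pictures gave the tin's y about 2 mm higher than the contact force implied, which is within the calibration error.
- **Stick height:** the stick met the plank about 2 mm higher than I expected from the height at which I gripped it. I eased the load off before opening the fingers.

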